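# Make up two parts kits

### The job

Make up two kits from the parts standing loose on the bench, one part to a bay, each set down flat or upright in about the middle of its bay. Red tray, counting from the end with the white plate: the V-block, the hex bolt standing on its head, the dark nut; blue tray: the stepped shaft standing on its thick end next to the white plate, the pale nut in the other bay. Leave the green tin, the wooden block and the centre punch where they are.

Things in the scene. Friction and masses are not known exactly. Their poses are not given: they have to be found in the camera images.
- red_tray: Red painted kit tray with three bays in a row, 202 x 80 mm plus a white end plate 16 mm wide. Bay centres at x = +0.066 (by the white plate), 0 and -0.066 m, y = 0. Bays 62 (x) x 72 mm inside; floor top at z = 5 mm, 4 mm thick rim and dividers to z = 12 mm. Origin: middle of the row, on the underside; x points to the white plate's end, away from the robot within 0.2 rad; z up. Fixed.
- blue_tray: Blue painted kit tray with two bays in a row, 136 x 80 mm plus a white end plate 16 mm wide. Bay centres at x = +0.033 (by the white plate) and -0.033 m, y = 0. Bays 62 (x) x 72 mm inside; floor top at z = 5 mm, 4 mm thick rim and dividers to z = 12 mm. Origin: middle of the row, on the underside; x points to the white plate's end, away from the robot within 0.2 rad; z up. Fixed.
- v_block: Grey steel V-block, 45 mm (x) x 55 mm (y) x 38 mm high, 0.55 kg, its V groove open at the top and running along x. Grip it across the two plain sides, 55 mm apart along y. Origin: centre of the underside, z up. In the bay either its 45 mm or its 55 mm side may lie along the row. Starts yawed up to 0.4 rad.
- bolt: Dark steel hex bolt standing on its head, 93 mm tall, 0.2 kg; head 30 mm across the flats (x) and 34 mm across the corners (y) at the bottom. Touch shape: a taper from the head up to the narrow shank end; grip it about 55 mm up, where it is under 27 mm wide. Origin: centre of the underside, z up. Starts upright, yawed up to 0.5 rad.
- dark_nut: Dark blue-grey hex nut lying flat, 30 mm across the flats (x), 34 mm across the corners (y), 20 mm high, 0.07 kg. Origin: centre of the underside, z up. Starts yawed up to 0.5 rad.
- shaft: Grey turned stepped shaft standing on its thick end, 110 mm tall, 35 mm in diameter at the bottom, in steps to a thin top, 0.45 kg. Touch shape: a taper from bottom to top; grip it about 65 mm up, where it is under 30 mm wide. Origin: centre of the underside, z up.
- pale_nut: Pale grey hex nut lying flat, 27 mm across the flats (x), 31 mm across the corners (y), 20 mm high, 0.07 kg; slightly smaller and clearly lighter than the dark nut. Origin: centre of the underside, z up. Starts yawed up to 0.5 rad.
- green_tin: Dark green open tin, 67 mm in diameter, 65 mm high, not part of any kit. Origin: centre of the underside, z up.
- wood_block: Softwood packing block, 55 (x) x 100 (y) x 38 mm, not part of any kit. It lies left of the green hand grinder (fixed to the bench, centre near x = 0.4, y = -0.08, 150 mm high, reaching to x = 0.5), which the arm must pass above. Origin: centre of the underside, z up.
- punch: Dark steel centre punch lying along its y axis, 13 x 112 x 13 mm, not part of any kit. Origin: centre of the underside, z up.
Mind the look-alikes: they are no part of the job. What is shaped like the dark_nut but yellow is not meant.

How it is judged:
At the end, for the whole second after the job is handed in: Each of the five parts is in its own bay as the goal names it, its origin within 15 mm of the bay's centre along and across the tray, resting on the tray floor (origin 1 to 9 mm above the tray's underside), upright or flat within 0.12 rad, and at rest (x of v_block in the frame of red_tray between 0.051 and 0.081 m and y of v_block in the frame of red_tray between -0.015 and 0.015 m and z of v_block in the frame of red_tray between 0.001 and 0.009 m and angle between each of v_block, bolt, dark_nut, shaft, pale_nut's own z axis and vertical below 0.12 rad and linear speed of each of v_block, bolt, dark_nut, shaft, pale_nut below 0.02 m/s and angular speed of each of v_block, bolt, dark_nut, shaft, pale_nut below 0.3 rad/s and x of bolt in the frame of red_tray between -0.015 and 0.015 m and y of bolt in the frame of red_tray between -0.015 and 0.015 m and z of bolt in the frame of red_tray between 0.001 and 0.009 m and x of dark_nut in the frame of red_tray between -0.081 and -0.051 m and y of dark_nut in the frame of red_tray between -0.015 and 0.015 m and z of dark_nut in the frame of red_tray between 0.001 and 0.009 m and x of shaft in the frame of blue_tray between 0.018 and 0.048 m and y of shaft in the frame of blue_tray between -0.015 and 0.015 m and z of shaft in the frame of blue_tray between 0.001 and 0.009 m and x of pale_nut in the frame of blue_tray between -0.048 and -0.018 m and y of pale_nut in the frame of blue_tray between -0.015 and 0.015 m and z of pale_nut in the frame of blue_tray between 0.001 and 0.009 m); the robot touches nothing.
It fails at once if the green tin is moved more than 20 mm (distance of green_tin from where it was at the start of the episode above 0.02 m).
It fails at once if the wooden block is moved more than 20 mm (distance of wood_block from where it was at the start of the episode above 0.02 m).
It fails at once if the centre punch is moved more than 20 mm (distance of punch from where it was at the start of the episode above 0.02 m).
It also fails if it takes over 128 s, if anything falls off the work surface, if the arm or the gripper's body presses on something with over 40 N, if the wrist force passes 120 N, or if a joint passes its speed limit or range.

### The arm

A 6-joint arm with a two-finger parallel gripper is mounted at the origin on a cart in front of the work surface, level with it; the furniture and walls round the work are solid. World frame = base frame: x ahead of the robot, y to its left, z up, the work surface at z = 0. Lengths are in m, angles in rad, forces in N, time in s.
With the tool pointing down it reaches from about 0.4 to 0.825 m from the base axis. Payload 7 kg.
Tool frame: the origin (TCP) lies at the very end of the fingers, on their centre line; the grasp point (between the pads) lies 19 mm behind it (grip_point_offset is the distance from the TCP to the grasp point, in m); z points along the fingers, y is the line along which they close (so a half turn about z gives the same grasp; the last joint's range is limited). The gripper opens to 85 mm and grips with 20 to 120 N. Pads are 22 mm wide; open, the fingers measure 114 mm over their backs; the gripper's body (76 mm by 85 mm) begins 54 mm behind the grasp point. The pads swing forward as they close: fully open they stand 13 mm farther back than shut.
Start: joints at [-0.986, 0.359, 0.012, 0, -1.224, -0.288], TCP at [0.197, -0.645, 0.231] pointing down, gripper open.
Joint ranges: [-3.07, 3.07], [-1.43, 2.12], [-1.02, 1.25], [-3.03, 1.67], [-3.05, -0], [-3.03, 3.03]. Speed limits (rad/s): [2.39, 2.39, 3.01, 3.14, 3.14, 3.14].

### API

Orientations are given as a rotation vector (axis times angle).
In Python, from plant import * gives the robot as it stands.
- The arm moves only by the tool arm_command, never from a script. Its argument "moves" is a list of rows, each a list of 6 numbers: the shift along the tool's x, y, z in cm, then the turn, a rotation vector about the tool's x, y, z in degrees. A call has 1 to 10 rows; each row shifts and turns the commanded pose from where the row before left it, along the tool's axes as they then stand; what a row does not reach is not made up. A row lasts 1/8 s, in which the tool goes at most 62.5 mm and 10.7 degrees, less where a joint would pass 70% of its speed; a pose out of reach is approached as far as the arm can. A call with a gripper value outside its range is refused whole. "fingers" is the finger opening in cm, from 0 to 8.54, set as the call begins (left out, the last holds). The fingers move at their own pace and stop on an object; the grip force is fixed at half the most. Time passes only in rows, so rows that do not move let the fingers close. It gives the time, the measured TCP pose, the force, the opening and the grip force at its end, in the units of the state.
- state(): the state, without advancing time (a new reading comes with each control period).
- get_image(name): name is "scene" or "top" or "wrist"; returns a dict with "frame" (400x640x3 uint8, red, green, blue), "mtx" (3x3 intrinsics, pixels), "world_from_camera" (4x4, takes a point from camera to world coordinates). Camera axes: x right, y down, z forward; pixel columns grow to the right and rows downward; lengths in m; the calibration is good to about 2 mm. A picture is of the moment at which its call begins. There is no depth.
- close_job(): hands the job in; it is judged then, once.
Trained networks look in a picture, given as the dict that the camera call returned (one of the last four; its "shot" number tells which), for a name from the list of things; names that differ only in an ending like _2 or _b are one class to them, and where a whole thing is asked for, a point or a joint stands for the part that bears it (a point fixed in the world has none). Each returns a list of dicts, best first, with "p" (0 to 1); they miss things now and then, are a little off and sometimes report something else, mostly with a low value. They report only what shows in the picture. A call takes as long as a camera call. They do not tell look-alikes from the thing itself.
- search_frame(picture, label): "centre" ([row, column] as shares, 0 to 1, of the picture: columns of its width, rows of its height, amid what is visible of it).
The state is a dict: "clock": time; "q": joint angles; "qd": joint speeds; "joint_efforts": joint torques, N m; "position": TCP position; "eef_rot": TCP orientation; "force": force on the tool from outside, world axes, zero at the start; "ft_torque": the same for the moment, N m; "gripper_width": opening from 0.0 (shut) to 1.0 (fully open); "finger_force": force on a finger pad.
Only numpy, scipy, OpenCV 4.12 (cv2) and the standard library are available. Lean on these libraries where they do the work, as an engineer would, in place of code of your own. Each camera call takes 0.05 s, during which the arm holds its last target. There are 200 camera calls.

## Working session

There is one attempt and no reset: what is moved stays moved. The work goes in short steps, Python scripts to look and compute and a tool call to move; the robot and the scene stay as the last step left them, time stands still between calls to the robot, and variables do not carry over. Pictures are saved under pics/ and viewed, at most 16 in all, crops included, and the job is handed in when it is done.

Besides the shell and the picture viewer there is one more tool, called after ">>>" as a command line: name --pt "numbers of a row" for each row, then --argument value for the rest. arm_command: Moves the arm, as the interface text tells. Its arguments: {"type":"object","properties":{"moves":{"type":"array"},"fingers":{"type":"number"}},"required":["moves"]}

```bash
ls; mkdir -p pics; cat > h.py <<'E'
from plant import *
import numpy as np, cv2
from scipy.spatial.transform import Rotation as R
def pix2w(pic,u,v,z):
    K=np.array(pic["mtx"]);T=np.array(pic["world_from_camera"])
    d=T[:3,:3]@np.linalg.solve(K,[u,v,1]);o=T[:3,3]
    return o+d*(z-o[2])/d[2]
def w2pix(pic,p):
    K=np.array(pic["mtx"]);T=np.linalg.inv(np.array(pic["world_from_camera"]))
    c=K@(T[:3,:3]@np.array(p)+T[:3,3]);return c[:2]/c[2]
def save(pic,name): cv2.imwrite("pics/"+name,pic["frame"][...,::-1])
E
python3 - <<'E'
from h import *
np.set_printoptions(precision=4,suppress=True)
s=state();print({k:np.round(v,3) for k,v in s.items()}, R.from_rotvec(s["eef_rot"]).as_matrix())
H=dict(red_tray=.005,blue_tray=.005,v_block=.019,bolt=.046,dark_nut=.01,shaft=.055,pale_nut=.01,green_tin=.03,wood_block=.019,punch=.006)
for n in("top","scene"):
    p=get_image(n);save(p,n+"0.png");print(n,np.array(p["world_from_camera"])[:3,3],p["mtx"][0][0])
    for l,z in H.items():
        for r in search_frame(p,l)[:3]:
            v,u=r["centre"][0]*400,r["centre"][1]*640
            print(l,round(r["p"],2),round(u),round(v),pix2w(p,u,v,z))
E
```

```text
pics
{'clock': np.float64(0.0), 'q': array([-0.986,  0.359,  0.011, -0.   , -1.224, -0.288]), 'qd': array([ 0.001,  0.001,  0.   , -0.   , -0.   ,  0.001]), 'joint_efforts': array([  0.   , -58.333,  29.343,   6.937,  -0.006,  -0.   ]), 'position': array([ 0.197, -0.645,  0.23 ]), 'eef_rot': array([ 0.464, -3.107, -0.003]), 'force': array([-0.531, -0.372, -0.19 ]), 'ft_torque': array([ 0.005,  0.033, -0.077]), 'finger_force': np.float64(0.0), 'gripper_width': np.float64(1.002)} [[-0.9563 -0.2924 -0.0006]
 [-0.2924  0.9563  0.0015]
 [ 0.0002  0.0017 -1.    ]]
top [ 0.5423 -0.1567  1.11  ] 490.43165092274086
red_tray 0.57 429 246 [ 0.513  -0.3813  0.005 ]
blue_tray 0.71 363 207 [ 0.6013 -0.2332  0.005 ]
v_block 0.58 225 227 [0.5557 0.0736 0.019 ]
bolt 0.51 228 182 [0.6539 0.0621 0.046 ]
bolt 0.29 431 246 [ 0.5137 -0.3763  0.046 ]
dark_nut 0.4 307 220 [ 0.5709 -0.1082  0.01  ]
shaft 0.72 311 190 [ 0.6348 -0.1189  0.055 ]
shaft 0.21 225 278 [0.4475 0.0657 0.055 ]
green_tin 0.86 427 162 [ 0.6983 -0.375   0.03  ]
wood_block 0.74 226 279 [0.4432 0.0712 0.019 ]
punch 0.8 232 124 [0.7917 0.0641 0.006 ]
scene [0.1119 0.334  0.5198] 381.93258140134355
red_tray 0.59 421 195 [ 0.5154 -0.38    0.005 ]
blue_tray 0.92 356 205 [ 0.5968 -0.233   0.005 ]
v_block 0.7 257 274 [0.5602 0.0766 0.019 ]
v_block 0.33 233 239 [0.6776 0.0534 0.019 ]
bolt 0.89 232 243 [0.6379 0.0756 0.046 ]
dark_nut 0.71 329 177 [ 0.7293 -0.274   0.01  ]
dark_nut 0.58 329 233 [ 0.5636 -0.1101  0.01  ]
dark_nut 0.51 205 221 [0.7846 0.0582 0.01  ]
shaft 0.61 305 208 [ 0.6184 -0.0941  0.055 ]
pale_nut 0.56 232 239 [0.6895 0.0487 0.01  ]
pale_nut 0.49 308 256 [ 0.5403 -0.0289  0.01  ]
green_tin 0.84 362 160 [ 0.705  -0.3739  0.03  ]
green_tin 0.39 276 229 [ 0.6281 -0.0222  0.03  ]
wood_block 0.71 303 305 [0.4492 0.0629 0.019 ]
punch 0.76 200 223 [0.7914 0.0674 0.006 ]
```

```bash
python3 - <<'E'
from h import *
a=cv2.imread("pics/top0.png")[90:320,180:500];cv2.imwrite("pics/topc.png",cv2.resize(a,(800,575),interpolation=cv2.INTER_CUBIC))
a=cv2.imread("pics/scene0.png")[130:340,170:450];cv2.imwrite("pics/scenec.png",cv2.resize(a,(800,600),interpolation=cv2.INTER_CUBIC))
E
```

```text
(no output)
```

View pics/topc.png

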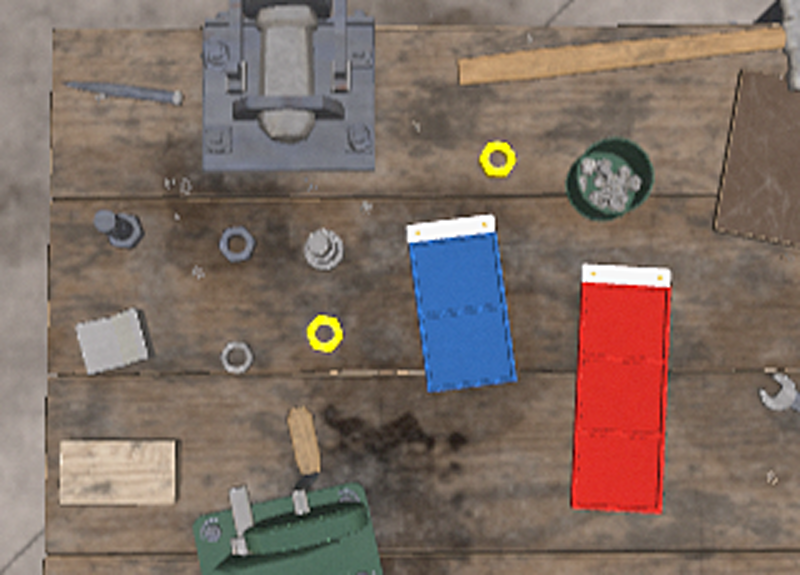

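View pics/scenec.png

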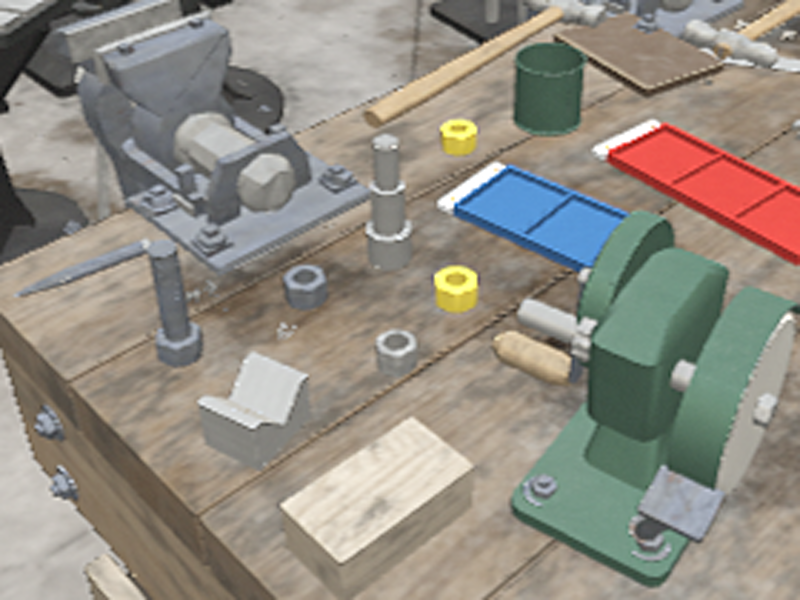

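The top view shows the pale nut at about px (275,233) and the dark nut at (275,187). The yellow decoys are at (379,154) and (310,223). The bolt head is at (230,182), the shaft at (309,190), the V-block at (225,227), and the trays at (365,211) and (429,245). Next I'll refine these by segmentation.

```bash
cat > m.py <<'E'
from h import *
np.set_printoptions(precision=4,suppress=True)
p=get_image("top");f=p["frame"].astype(int)
hsv=cv2.cvtColor(p["frame"],cv2.COLOR_RGB2HSV)
r,g,b=f[...,0],f[...,1],f[...,2]
def rect(m,z):
    c=max(cv2.findContours(m.astype(np.uint8),0,1)[0],key=cv2.contourArea).reshape(-1,2)
    w=np.array([pix2w(p,u,v,z)[:2] for u,v in c]);q=cv2.minAreaRect((w*1000).astype(np.float32))
    bx=cv2.boxPoints(q)/1000;return q,bx
for n,m in(("red",(r>150)&(g<70)&(b<70)),("blue",(b>120)&(r<80))):
    q,bx=rect(m,.012);print(n,q,"\n",bx)
wins=dict(v_block=(205,245,208,245,.038),bolt=(215,240,168,195,.01),dark=(262,288,175,200,.015),pale=(262,288,220,245,.015),shaft=(298,322,175,202,.03))
m=(r-b<12)&(hsv[...,1]<60)
dbg=cv2.resize(np.where(m[...,None],f,f//4).astype(np.uint8)[150:260,195:335,::-1],(790,600*110*790//(140*600)),interpolation=cv2.INTER_NEAREST)
dbg=cv2.resize(dbg,(763,600));raw=cv2.resize(p["frame"][150:260,195:335,::-1],(763,600),interpolation=cv2.INTER_CUBIC)
cv2.imwrite("pics/dbg.png",np.vstack([cv2.resize(dbg,(381,300)),cv2.resize(raw,(381,300))]));cv2.imwrite("pics/zoom.png",raw)
for n,(u0,u1,v0,v1,z) in wins.items():
    mm=np.zeros_like(m);mm[v0:v1,u0:u1]=m[v0:v1,u0:u1];mm=cv2.morphologyEx(mm.astype(np.uint8),cv2.MORPH_CLOSE,np.ones((3,3)))
    q,bx=rect(mm,z);ys,xs=np.nonzero(mm);print(n,q,mm.sum(),pix2w(p,xs.mean(),ys.mean(),z))
E
python3 m.py
```

```text
red ((506.9605712890625, -377.2160339355469), (79.26380920410156, 199.41371154785156), 86.13558197021484) 
 [[ 0.4048 -0.41  ]
 [ 0.6038 -0.4235]
 [ 0.6091 -0.3444]
 [ 0.4102 -0.331 ]]
blue ((583.3555297851562, -236.64437866210938), (134.94041442871094, 79.54306030273438), 7.120822429656982) 
 [[ 0.5115 -0.2055]
 [ 0.5213 -0.2845]
 [ 0.6552 -0.2677]
 [ 0.6454 -0.1888]]
v_block ((558.814697265625, 68.92706298828125), (46.24555587768555, 60.56028366088867), 15.006989479064941) 578 [0.5583 0.0689 0.038 ]
bolt ((659.60205078125, 73.06520080566406), (47.18136978149414, 30.143756866455078), 78.34833526611328) 222 [0.6609 0.0721 0.01  ]
dark ((645.8218994140625, -34.94831085205078), (33.55605697631836, 30.08380889892578), 44.88125228881836) 135 [ 0.6457 -0.0348  0.015 ]
pale ((544.1756591796875, -35.187355041503906), (27.21924591064453, 28.681602478027344), 51.30046081542969) 101 [ 0.5445 -0.036   0.015 ]
shaft ((638.4295043945312, -114.04337310791016), (33.184539794921875, 33.32334899902344), 89.80443572998047) 207 [ 0.6381 -0.1133  0.03  ]
```

View pics/zoom.png

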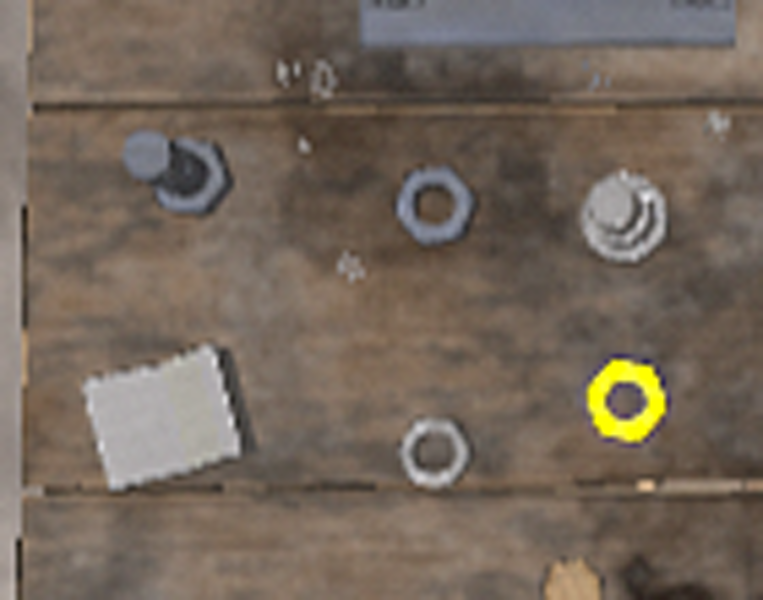

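```bash
cat >> h.py <<'E'
np.set_printoptions(precision=4,suppress=True)
def plan(x,y,z,yaw,src=None):
    "tilt fix + turn about tool z (deg), then shift (cm) along tool axes"
    s=state();P=np.array(s["position"]);M=R.from_rotvec(s["eef_rot"])
    c,d=np.cos(yaw),np.sin(yaw);G=R.from_matrix(np.array([[-c,-d,0],[-d,c,0],[0,0,-1]]))
    rv=(M.inv()*G).as_rotvec(degrees=True);t=G.inv().apply(np.array([x,y,z])-P)*100
    print("t",round(float(s["clock"]),2),"pos",P,"turn",np.round(rv,1),"shift_cm",np.round(t,2),"w",round(float(s["gripper_width"]),3),"ff",round(float(s["finger_force"]),1),"F",np.round(s["force"],1))
RED=np.array([.507,-.3772]);ra=-.0678
BLUE=np.array([.5833,-.2366]);ba=.1244
def bay(c,a,x): return c+x*np.array([np.cos(a),np.sin(a)])
E
python3 -c "
from h import *
plan(.557,.0715,.21,np.radians(15.3))
p=get_image('top')
for n,u,v,z in(('dark',274.6,187.8,.02),('pale',274.8,233.1,.02),('shaft',309.5,190.4,.035),('bolt',230.2,181.9,.02)):print(n,pix2w(p,u,v,z))
for i in(.066,0,-.066):print(bay(RED,ra,i))
for i in(.033,-.033):print(bay(BLUE,ba,i))"
```

```text
t 1.15 pos [ 0.1974 -0.6455  0.2313] turn [0.  0.  1.7] shift_cm [-53.6   59.67   2.13] w 0.999 ff 0.0 F [-0.5  1.   0.4]
dark [ 0.6435 -0.0357  0.02  ]
pale [ 0.5427 -0.0365  0.02  ]
shaft [ 0.636  -0.1142  0.035 ]
bolt [0.6573 0.0636 0.02  ]
[ 0.5728 -0.3817]
[ 0.507  -0.3772]
[ 0.4412 -0.3727]
[ 0.616  -0.2325]
[ 0.5506 -0.2407]
```

>>> arm_command --pt "0 0 0 0 0 1.7" --pt "-3 3.3 0 0 0 0" --pt "-3 3.3 0 0 0 0" --pt "-3 3.3 0 0 0 0" --pt "-3 3.3 0 0 0 0" --pt "-3 3.3 0 0 0 0" --pt "-3 3.3 0 0 0 0" --pt "-3 3.3 0 0 0 0" --pt "-3 3.3 0 0 0 0" --pt "-3 3.3 0 0 0 0" --fingers 8.5

```text
clock: 2.45
position: [0.3799, -0.2864, 0.2316]
eef_rot: [-0.416, 3.113, -0.001]
force: [0.8, 0.1, 0.3]
gripper_width: 0.997
finger_force: 0.0
```

>>> arm_command --pt "-3 3.3 0 0 0 0" --pt "-3 3.3 0 0 0 0" --pt "-3 3.3 0 0 0 0" --pt "-3 3.3 0 0 0 0" --pt "-3 3.3 0 0 0 0" --pt "-3 3.3 0 0 0 0" --pt "-3 3.3 0.5 0 0 0" --pt "-2 2.8 0.5 0 0 0" --pt "-0.6 0.8 1 0 0 0" --pt "0 0 0 0 0 0"

```text
clock: 3.7
position: [0.5359, 0.0321, 0.2103]
eef_rot: [0.418, -3.112, 0.001]
force: [-0.5, 0.0, 0.1]
gripper_width: 1.0
finger_force: 0.0
```

```bash
cat > w.py <<'E'
import sys
from h import *
# wrist look: w.py name label z
p=get_image("wrist");save(p,sys.argv[1]+".png")
s=state();print("pos",np.array(s["position"]),"cam",np.array(p["world_from_camera"])[:3,3])
z=float(sys.argv[3])
for r in search_frame(p,sys.argv[2])[:2]:
    v,u=r["centre"][0]*400,r["centre"][1]*640;print(round(r["p"],2),round(u),round(v),pix2w(p,u,v,z))
import pickle;pickle.dump(p,open("last.pkl","wb"))
E
python3 w.py w1 v_block .038; python3 -c "
from h import *
plan(.557,.0715,.21,np.radians(15.3))"
```

```text
pos [0.536  0.0316 0.2109] cam [0.4618 0.0114 0.3527]
0.85 348 205 [0.5535 0.0732 0.038 ]
t 3.8 pos [0.5362 0.0313 0.2113] turn [-0. -0. -0.] shift_cm [-3.07  3.32  0.13] w 1.0 ff 0.0 F [-0.9 -0.3 -0.2]
```

View pics/w1.png

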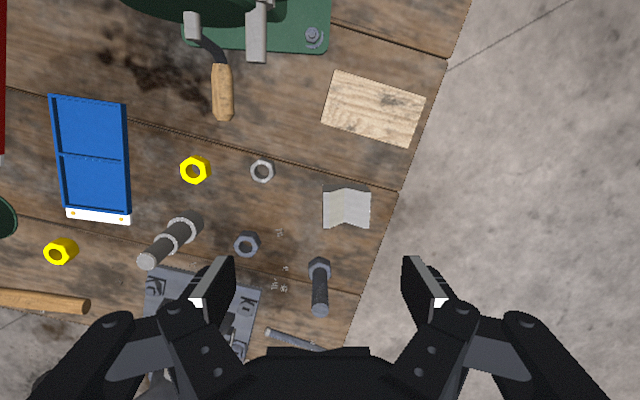

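The wrist view shows the V-block top at about u 323–371, v 190–228, square to the fingers. The bolt is at (319,270), the dark nut at (247,244), the pale nut at (262,171) and the shaft base at (182,228).

```bash
python3 -c "
from h import *
import pickle
p=pickle.load(open('last.pkl','rb'))
print('top-corners',[pix2w(p,u,v,.038)[:2] for u,v in((323,191),(369,190),(371,229),(323,228))])
f=p['frame'].astype(int);m=(abs(f[...,0]-f[...,2])<14)&(f.sum(2)>330)
for n,(u0,u1,v0,v1,z) in dict(v=(310,385,180,240,.038),pale=(245,280,155,190,.02),dark=(228,265,228,262,.02)).items():
    mm=np.zeros(m.shape,np.uint8);mm[v0:v1,u0:u1]=m[v0:v1,u0:u1]
    ys,xs=np.nonzero(mm);print(n,len(xs),xs.min(),xs.max(),ys.min(),ys.max(),pix2w(p,(xs.min()+xs.max())/2,(ys.min()+ys.max())/2,z))
print('nuts',pix2w(p,262,171,.02),pix2w(p,246.5,244,.02),'bolt',pix2w(p,319,266,.02))
plan(.557,.0715,.1,np.radians(15.3))"
```

```text
top-corners [array([0.5448, 0.0403]), array([0.5299, 0.0902]), array([0.5747, 0.1076]), array([0.5885, 0.0525])]
v 1630 317 370 184 228 [0.5558 0.0679 0.038 ]
pale 254 250 272 159 183 [ 0.5453 -0.0348  0.02  ]
dark 24 235 256 236 256 [ 0.6457 -0.0338  0.02  ]
nuts [ 0.545  -0.0336  0.02  ] [ 0.6426 -0.0331  0.02  ] bolt [0.6488 0.0643 0.02  ]
t 3.8 pos [0.5362 0.0313 0.2113] turn [-0. -0. -0.] shift_cm [-3.07  3.32 11.13] w 1.0 ff 0.0 F [-0.9 -0.3 -0.2]
```

>>> arm_command --pt "-1.6 1.7 0 0 0 0" --pt "-1.6 1.65 0 0 0 0" --pt "0 0 4 0 0 0" --pt "0 0 4 0 0 0" --pt "0 0 4 0 0 0" --pt "0 0 3 0 0 0" --pt "0 0 2.5 0 0 0" --pt "0 0 1.5 0 0 0" --pt "0 0 1.3 0 0 0" --pt "0 0 0 0 0 0"

```text
clock: 5.05
position: [0.5584, 0.0729, 0.0077]
eef_rot: [0.418, -3.113, 0.001]
force: [0.1, 0.1, 0.5]
gripper_width: 0.996
finger_force: 0.0
```

```bash
python3 w.py w2 v_block .038; python3 -c "
from h import *
plan(.558,.0722,.008,np.radians(15.3))"
```

```text
pos [0.5589 0.073  0.0084] cam [0.4842 0.0521 0.15  ]
0.65 317 272 [0.5506 0.07   0.038 ]
t 5.15 pos [0.5591 0.0731 0.0089] turn [0. 0. 0.] shift_cm [ 0.13 -0.06  0.09] w 0.997 ff 0.0 F [ 0.3  0.5 -0.5]
```

View pics/w2.png

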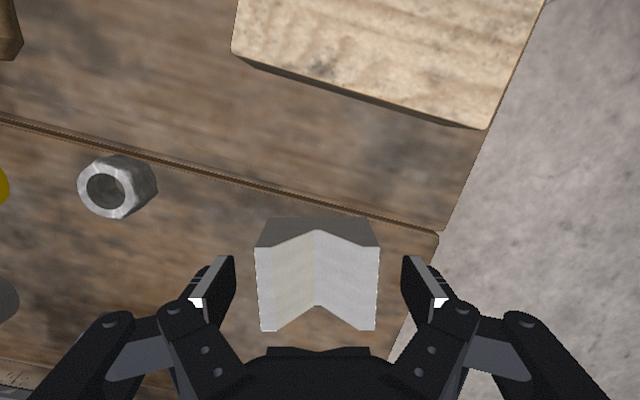

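The V-block sits centred between the pads, at u 255–379 against a pad midline of about 318. I'll close on it and lift.

>>> arm_command --pt "0 0 0 0 0 0" --pt "0 0 0 0 0 0" --pt "0 0 0 0 0 0" --pt "0 0 0 0 0 0" --pt "0 0 0 0 0 0" --pt "0 0 0 0 0 0" --pt "0 0 0 0 0 0" --pt "0 0 0 0 0 0" --fingers 4.5

```text
clock: 6.15
position: [0.5591, 0.0729, 0.0093]
eef_rot: [-0.419, 3.112, 0.0]
force: [-1.6, -0.5, 5.2]
gripper_width: 0.636
finger_force: 64.5
```

>>> arm_command --pt "0 0 -1 0 0 0" --pt "0 0 -2 0 0 0" --pt "0 0 -3 0 0 0" --pt "0 0 -4 0 0 0" --pt "0 0 -4 0 0 0" --pt "0 0 -4 0 0 0" --pt "0 0 -3 0 0 0" --pt "0 0 -1.5 0 0 0" --pt "0 0 0 0 0 0"

```text
clock: 7.28
position: [0.5585, 0.073, 0.2337]
eef_rot: [-0.418, 3.113, 0.001]
force: [0.7, 0.1, -6.2]
gripper_width: 0.635
finger_force: 64.9
```

```bash
python3 -c "
from h import *
plan(.5728,-.3817,.225,ra)"
```

```text
t 7.28 pos [0.5585 0.073  0.2337] turn [ 0.   0.  19.2] shift_cm [ -4.51 -45.27   0.87] w 0.635 ff 64.9 F [ 0.7  0.1 -6.2]
```

>>> arm_command --pt "0 0 0 0 0 6.4" --pt "0 0 0 0 0 6.4" --pt "0 0 0 0 0 6.4" --pt "-0.2 -2 0 0 0 0" --pt "-0.4 -4 0 0 0 0" --pt "-0.4 -4 0 0 0 0" --pt "-0.4 -4 0 0 0 0" --pt "-0.4 -4 0 0 0 0" --pt "-0.4 -4 0 0 0 0" --pt "-0.4 -4 0 0 0 0"

```text
clock: 8.52
position: [0.5657, -0.1903, 0.2318]
eef_rot: [-0.105, -3.137, -0.0]
force: [1.8, 0.8, -5.4]
gripper_width: 0.633
finger_force: 64.9
```

>>> arm_command --pt "-0.4 -4 0 0 0 0" --pt "-0.4 -4 0 0 0 0" --pt "-0.4 -4 0 0 0 0" --pt "-0.4 -4 0.4 0 0 0" --pt "-0.3 -2 0.5 0 0 0" --pt "0 -1 0 0 0 0" --pt "0 0 4 0 0 0" --pt "0 0 4 0 0 0" --pt "0 0 0 0 0 0"

```text
clock: 9.65
position: [0.5705, -0.3774, 0.1406]
eef_rot: [-0.105, -3.133, -0.005]
force: [0.3, -0.5, -5.1]
gripper_width: 0.631
finger_force: 65.9
```

```bash
python3 w.py w3 red_tray .012; python3 -c "
from h import *
plan(.5728,-.3817,.014,ra)"
```

```text
pos [ 0.5722 -0.3785  0.1436] cam [ 0.4945 -0.3726  0.2834]
0.81 315 98 [ 0.4832 -0.3733  0.012 ]
t 9.75 pos [ 0.5735 -0.3792  0.1455] turn [-0.   0.   0.1] shift_cm [ 0.06 -0.26 13.15] w 0.632 ff 66.0 F [ 0.4 -0.7 -4.2]
```

View pics/w3.png

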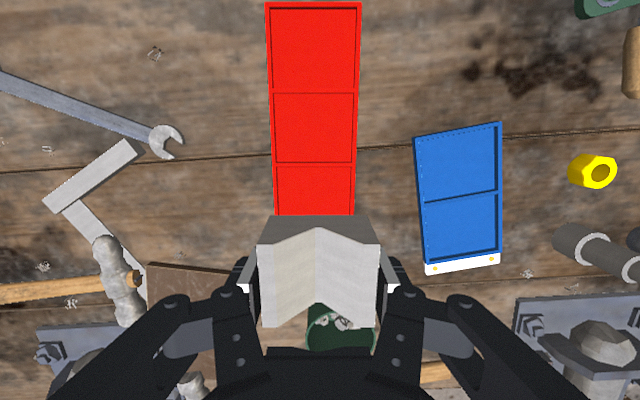

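The block is held square over bay 1. The red tray's rim runs from (265,3) to (361,3), with dividers at v=93 and v=162. I'll use these to check the tray pose.

```bash
python3 -c "
from h import *
import pickle
p=pickle.load(open('last.pkl','rb'))
for n,u,v in(('tl',265,3),('tr',361,3),('d2l',270,93),('d2r',358,93),('d1l',272,162),('d1r',356,162)):print(n,pix2w(p,u,v,.012)[:2])
c=RED;a=ra
print('pred',[c+R.from_euler('z',a).as_matrix()[:2,:2]@np.array(q) for q in((-.101,-.04),(-.101,.04),(-.033,-.04),(-.033,.04),(.033,-.04),(.033,.04))])
print([w2pix(p,np.r_[c+R.from_euler('z',a).as_matrix()[:2,:2]@np.array(q),.012]) for q in((-.101,-.04),(-.101,.04),(-.033,-.04),(-.033,.04),(.033,-.04),(.033,.04))])
f=p['frame'].astype(int);m=(f[...,0]>150)&(f[...,1]<80)&(f[...,2]<80)
for v in(30,93,162,200):
  x=np.nonzero(m[v,200:400])[0]+200;print(v,x.min(),x.max())
"
```

```text
tl [ 0.4079 -0.4089]
tr [ 0.4131 -0.3312]
d2l [ 0.4762 -0.4129]
d2r [ 0.4814 -0.3354]
d1l [ 0.5371 -0.4182]
d1r [ 0.5426 -0.3388]
pred [array([ 0.4035, -0.4103]), array([ 0.4089, -0.3304]), array([ 0.4714, -0.4149]), array([ 0.4768, -0.3351]), array([ 0.5372, -0.4193]), array([ 0.5426, -0.3395])]
[array([262.7028,  -3.1023]), array([361.7692,  -2.9659]), array([267.1316,  87.3216]), array([358.2128,  87.3639]), array([270.7966, 162.1521]), array([355.2692, 162.1276])]
30 265 360
93 269 358
162 272 355
200 274 353
```

>>> arm_command --pt "0 -0.2 3 0 0 0" --pt "0 0 3 0 0 0" --pt "0 0 3 0 0 0" --pt "0 0 2 0 0 0" --pt "0 0 1 0 0 0" --pt "0 0 0.5 0 0 0" --pt "0 0 0.4 0 0 0" --pt "0 0 0 0 0 0" --pt "0 0 0 0 0 0"

```text
clock: 10.88
position: [0.5731, -0.3813, 0.0159]
eef_rot: [0.107, 3.139, -0.001]
force: [-0.0, 0.0, -5.9]
gripper_width: 0.631
finger_force: 66.0
```

>>> arm_command --pt "0 0 0.1 0 0 0" --pt "0 0 0.05 0 0 0" --pt "0 0 0 0 0 0"

```text
clock: 11.25
position: [0.5729, -0.3812, 0.0144]
eef_rot: [0.107, 3.139, -0.0]
force: [-1.8, 1.5, 1.2]
gripper_width: 0.637
finger_force: 66.7
```

>>> arm_command --pt "0 0 0 0 0 0" --pt "0 0 0 0 0 0" --pt "0 0 0 0 0 0" --pt "0 0 0 0 0 0" --pt "0 0 -1 0 0 0" --pt "0 0 -3 0 0 0" --pt "0 0 -4 0 0 0" --pt "0 0 -6 0 0 0" --pt "0 0 -5 0 0 0" --pt "0 0 -2 0 0 0" --fingers 7.5

```text
clock: 12.5
position: [0.5739, -0.3819, 0.2291]
eef_rot: [0.106, 3.134, -0.004]
force: [0.2, 0.2, -0.4]
gripper_width: 0.881
finger_force: 0.0
```

```bash
python3 -c "
from h import *
plan(.5445,-.035,.225,np.radians(0))"
```

```text
t 12.5 pos [ 0.5739 -0.3819  0.2291] turn [-0.2  0.3 -3.9] shift_cm [ 2.94 34.69  0.41] w 0.881 ff 0.0 F [ 0.2  0.2 -0.4]
```

>>> arm_command --pt "0 0 0 0 0 -3.9" --pt "0.2 2 0 0 0 0" --pt "0.4 4.2 0 0 0 0" --pt "0.4 4.2 0 0 0 0" --pt "0.4 4.2 0 0 0 0" --pt "0.4 4.2 0 0 0 0" --pt "0.4 4.2 0 0 0 0" --pt "0.3 4.2 0 0 0 0" --pt "0.3 4.2 0.3 0 0 0" --pt "0.1 3.2 0 0 0 0" --fingers 6

```text
clock: 13.75
position: [0.5427, -0.0331, 0.221]
eef_rot: [0.0, -3.142, -0.0]
force: [0.0, -0.1, 0.5]
gripper_width: 0.704
finger_force: 0.0
```

>>> arm_command --pt "0 0 3 0 0 0" --pt "0 0 3 0 0 0" --pt "0 0 2 0 0 0" --pt "0 0 0 0 0 0" --pt "0 0 0 0 0 0"

```text
clock: 14.38
position: [0.5441, -0.0349, 0.1418]
eef_rot: [-0.0, 3.14, -0.0]
force: [0.8, -0.7, 0.9]
gripper_width: 0.703
finger_force: 0.0
```

```bash
python3 w.py w4 pale_nut .02; python3 -c "
from h import *
import pickle
p=pickle.load(open('last.pkl','rb'));plan(.5445,-.035,.1,0)
u,v=w2pix(p,[.5445,-.035,.02]).astype(int);print(u,v)
a=p['frame'][v-45:v+45,u-60:u+60,::-1];cv2.imwrite('pics/w4c.png',cv2.resize(a,(800,600),interpolation=cv2.INTER_CUBIC))"
```

```text
pos [ 0.5443 -0.0349  0.142 ] cam [ 0.4668 -0.0349  0.284 ]
t 14.47 pos [ 0.5444 -0.0349  0.142 ] turn [0.  0.1 0. ] shift_cm [-0.01 -0.01  4.2 ] w 0.703 ff 0.0 F [ 0.6  0.1 -0.4]
317 194
```

View pics/w4c.png

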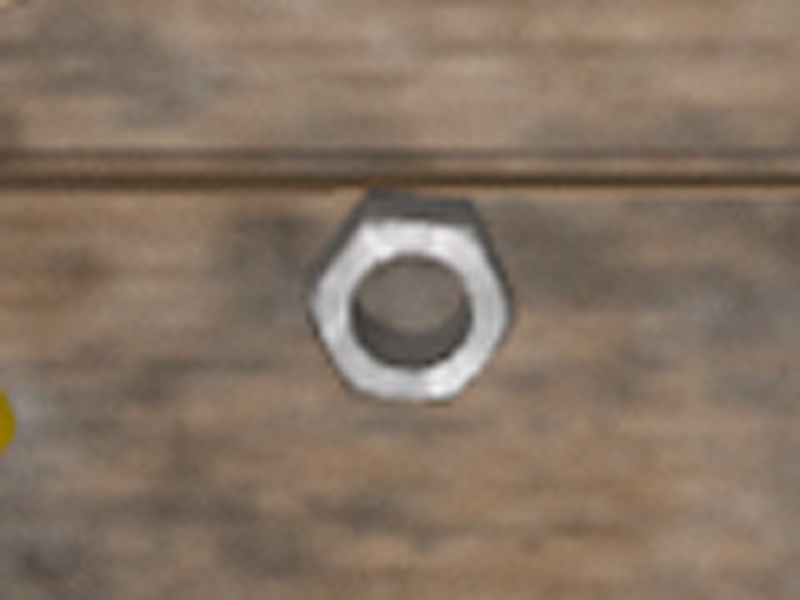

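The nut's hex corners lie nearly along y (yaw about −3°), so I'll grip across the flats at tool yaw +27°. Its top centre is at px (318.8,195.5).

```bash
python3 -c "
from h import *
import pickle
p=pickle.load(open('last.pkl','rb'));c=pix2w(p,318.8,195.5,.02);print(c)
plan(c[0],c[1],.006,np.radians(27))"
```

```text
[ 0.5457 -0.0339  0.02  ]
t 14.47 pos [ 0.5444 -0.0349  0.142 ] turn [ -0.    0.1 -27. ] shift_cm [-0.16  0.03 13.6 ] w 0.703 ff 0.0 F [ 0.6  0.1 -0.4]
```

>>> arm_command --pt "0 0 0 0 0 -9" --pt "0 0 0 0 0 -9" --pt "0 0 0 0 0 -9" --pt "-0.2 0 3 0 0 0" --pt "0 0 3 0 0 0" --pt "0 0 3 0 0 0" --pt "0 0 2 0 0 0" --pt "0 0 1.6 0 0 0" --pt "0 0 1 0 0 0" --pt "0 0 0 0 0 0"

```text
clock: 15.72
position: [0.5454, -0.0343, 0.0045]
eef_rot: [0.733, -3.054, 0.0]
force: [-0.4, -0.4, 0.2]
gripper_width: 0.704
finger_force: 0.0
```

>>> arm_command --pt "0 0 0 0 0 0" --pt "0 0 0 0 0 0" --pt "0 0 0 0 0 0" --pt "0 0 0 0 0 0" --pt "0 0 0 0 0 0" --pt "0 0 0 0 0 0" --pt "0 0 0 0 0 0" --fingers 1.5

```text
clock: 16.6
position: [0.5461, -0.0342, 0.0058]
eef_rot: [-0.734, 3.053, -0.0]
force: [-1.2, -0.5, 5.5]
gripper_width: 0.297
finger_force: 59.1
```

>>> arm_command --pt "0 0 -1 0 0 0" --pt "0 0 -3 0 0 0" --pt "0 0 -4 0 0 0" --pt "0 0 -4 0 0 0" --pt "0 0 -4 0 0 0" --pt "0 0 -2 0 0 0" --pt "0 0 0 0 0 0"

```text
clock: 17.48
position: [0.5464, -0.0341, 0.1872]
eef_rot: [-0.733, 3.051, 0.0]
force: [0.1, -0.6, -0.9]
gripper_width: 0.291
finger_force: 59.2
```

```bash
python3 w.py w5 pale_nut .17; python3 -c "
from h import *
plan(.5506,-.2407,.185,ba)"
```

```text
pos [ 0.5455 -0.0341  0.1856] cam [ 0.4772 -0.07    0.3291]
0.79 318 264 [ 0.5598 -0.0282  0.17  ]
t 17.57 pos [ 0.545  -0.0342  0.1846] turn [ 0.  -0.  19.9] shift_cm [  2.01 -20.56  -0.04] w 0.292 ff 59.2 F [ 0.  -0.4 -1.1]
```

View pics/w5.png

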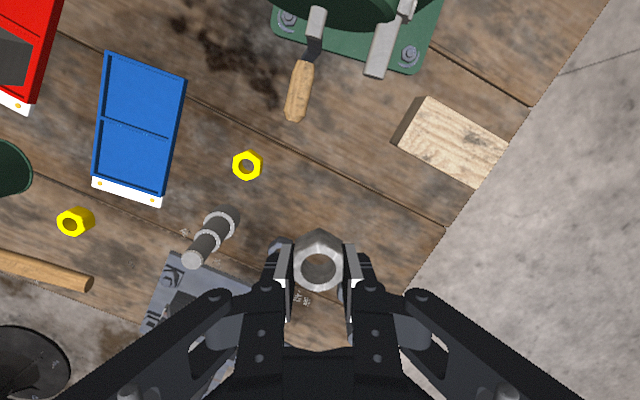

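The pale nut is held across its flats at (318,264). The blue tray corners are at (105,51), (187,80), (162,196) and (92,177).

```bash
python3 -c "
from h import *
import pickle
p=pickle.load(open('last.pkl','rb'))
f=p['frame'].astype(int);m=((f[...,2]>110)&(f[...,0]<90)&(f[...,2]-f[...,1]>40)).astype(np.uint8);m[:,230:]=0
c=max(cv2.findContours(m,0,1)[0],key=cv2.contourArea).reshape(-1,2)
w=np.array([pix2w(p,u+.5,v+.5,.012)[:2] for u,v in c]);print(cv2.minAreaRect((w*1000).astype(np.float32)))
"
```

```text
((585.5059814453125, -234.70315551757812), (135.21180725097656, 80.19792175292969), 7.15437650680542)
```

>>> arm_command --pt "0 0 0 0 0 6.6" --pt "0 0 0 0 0 6.6" --pt "0 0 0 0 0 6.7" --pt "0.2 -2.5 0 0 0 0" --pt "0.4 -4 0 0 0 0" --pt "0.4 -4 0 0 0 0" --pt "0.4 -4 0 0 0 0" --pt "0.4 -4 0 0 0 0" --pt "0.2 -2 0 0 0 0" --pt "0 0 0 0 0 0"

```text
clock: 18.82
position: [0.5504, -0.2411, 0.1835]
eef_rot: [0.191, -3.134, -0.001]
force: [-1.2, 0.2, -1.2]
gripper_width: 0.295
finger_force: 59.2
```

```bash
python3 -c "
from h import *
p=get_image('wrist')
f=p['frame'].astype(int);m=((f[...,2]>110)&(f[...,0]<90)&(f[...,2]-f[...,1]>40)).astype(np.uint8)
c=max(cv2.findContours(m,0,1)[0],key=cv2.contourArea).reshape(-1,2)
w=np.array([pix2w(p,u+.5,v+.5,.012)[:2] for u,v in c]);print(cv2.minAreaRect((w*1000).astype(np.float32)),c.max(0))
plan(.5506,-.2407,.012,ba)"
```

```text
((572.1158447265625, -237.29031372070312), (107.82866668701172, 79.78361511230469), 7.120296001434326) [354 243]
t 18.88 pos [ 0.5505 -0.2402  0.1837] turn [ 0.  -0.1 -0.1] shift_cm [-0.   -0.05 17.17] w 0.289 ff 59.2 F [ 0.   0.6 -0.6]
```

>>> arm_command --pt "-0.1 0.05 3 0 0 0" --pt "0 0 4 0 0 0" --pt "0 0 4 0 0 0" --pt "0 0 3 0 0 0" --pt "0 0 2 0 0 0" --pt "0 0 0.8 0 0 0" --pt "0 0 0.4 0 0 0" --pt "0 0 0.1 0 0 0" --pt "0 0 0 0 0 0"

```text
clock: 20.0
position: [0.5525, -0.2395, 0.0126]
eef_rot: [-0.195, 3.134, -0.0]
force: [-0.5, 1.2, -0.0]
gripper_width: 0.295
finger_force: 59.2
```

>>> arm_command --pt "0 0 0 0 0 0" --pt "0 0 0 0 0 0" --pt "0 0 0 0 0 0" --pt "0 0 -1 0 0 0" --pt "0 0 -3 0 0 0" --pt "0 0 -4 0 0 0" --pt "0 0 -5 0 0 0" --pt "0 0 -4 0 0 0" --pt "0 0 -4 0 0 0" --pt "0 0 0 0 0 0" --fingers 4

```text
clock: 21.25
position: [0.5537, -0.2401, 0.2266]
eef_rot: [-0.195, 3.128, -0.003]
force: [1.1, 0.2, -0.5]
gripper_width: 0.471
finger_force: 0.0
```

```bash
sed -i 's/^RED=.*/RED=np.array([.5082,-.3767]);ra=-.0678/;s/^BLUE=.*/BLUE=np.array([.5845,-.2357]);ba=.1244/' h.py; python3 -c "
from h import *
print(bay(BLUE,ba,.033))
plan(.637,-.1142,.225,ba)"
```

```text
[ 0.6172 -0.2316]
t 21.25 pos [ 0.5537 -0.2401  0.2266] turn [-0.1  0.4 -0. ] shift_cm [-9.83 11.46  0.16] w 0.471 ff 0.0 F [ 1.1  0.2 -0.5]
```

>>> arm_command --pt "-1 1.5 0 0 0 0" --pt "-2 2.3 0 0 0 0" --pt "-2 2.3 0 0 0 0" --pt "-2 2.3 0 0 0 0" --pt "-1.8 2 0 0 0 0" --pt "-1 1 0 0 0 0" --pt "0 0 0 0 0 0" --pt "0 0 0 0 0 0" --fingers 6

```text
clock: 22.25
position: [0.6347, -0.1147, 0.2216]
eef_rot: [0.194, -3.135, 0.0]
force: [-0.2, 0.0, -0.1]
gripper_width: 0.705
finger_force: 0.0
```

```bash
python3 w.py w6 shaft .055; python3 -c "
from h import *
import pickle
p=pickle.load(open('last.pkl','rb'))
print([w2pix(p,[.637,-.1142,z]) for z in(0,.035,.11)])
plan(.637,-.1142,.048,ba)"
```

```text
pos [ 0.6347 -0.1149  0.2218] cam [ 0.5582 -0.1244  0.3639]
0.79 321 182 [ 0.6335 -0.112   0.055 ]
[array([318.1017, 174.136 ]), array([318.1384, 180.5308]), array([318.2482, 199.6276])]
t 22.35 pos [ 0.6347 -0.115   0.2219] turn [ 0.   0.  -0.1] shift_cm [-0.24  0.05 17.39] w 0.7 ff 0.0 F [-0.7  0.2  0. ]
```

View pics/w6.png

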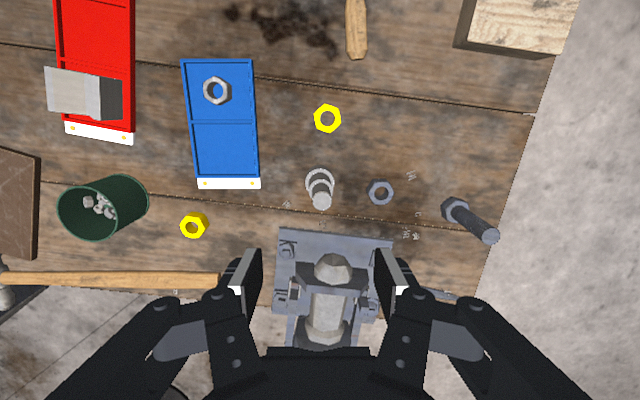

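The pale nut sits mid-bay at (217,90) and the V-block is in bay 1. The shaft top is at (322,201) and its thick base is centred near (320,181).

```bash
python3 -c "
from h import *
import pickle
p=pickle.load(open('last.pkl','rb'))
print(pix2w(p,322,201,.11),pix2w(p,320,182,.035),pix2w(p,380,192,.02),pix2w(p,455,208,.02))
plan(.637,-.1122,.048,ba)
q=p['frame'][155:225,295:345,::-1];cv2.imwrite('pics/w6c.png',cv2.resize(q,(400,560),interpolation=cv2.INTER_CUBIC))"
```

```text
[ 0.6379 -0.1106  0.11  ] [ 0.6385 -0.1118  0.035 ] [ 0.6456 -0.0357  0.02  ] [0.6547 0.0623 0.02  ]
t 22.35 pos [ 0.6347 -0.115   0.2219] turn [ 0.   0.  -0.1] shift_cm [-0.26  0.25 17.39] w 0.7 ff 0.0 F [-0.7  0.2  0. ]
```

View pics/w6c.png

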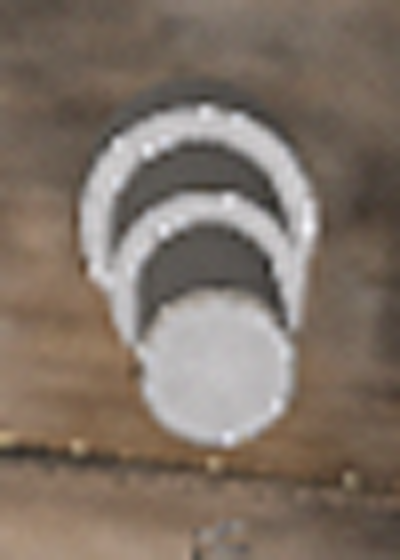

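>>> arm_command --pt "-0.38 0.35 0 0 0 0" --pt "0 0 3 0 0 0" --pt "0 0 4 0 0 0" --pt "0 0 4 0 0 0" --pt "0 0 3 0 0 0" --pt "0 0 2 0 0 0" --pt "0 0 1.4 0 0 0" --pt "0 0 0 0 0 0"

```text
clock: 23.35
position: [0.638, -0.1105, 0.047]
eef_rot: [0.194, -3.134, 0.0]
force: [0.3, 0.6, 0.5]
gripper_width: 0.702
finger_force: 0.0
```

>>> arm_command --pt "0 0 0 0 0 0" --pt "0 0 0 0 0 0" --pt "0 0 0 0 0 0" --pt "0 0 0 0 0 0" --pt "0 0 0 0 0 0" --pt "0 0 0 0 0 0" --pt "0 0 0 0 0 0" --fingers 0.8

```text
clock: 24.22
position: [0.6395, -0.1105, 0.0494]
eef_rot: [-0.195, 3.133, -0.001]
force: [0.3, -0.5, 6.3]
gripper_width: 0.318
finger_force: 58.5
```

>>> arm_command --pt "0 0 -1 0 0 0" --pt "0 0 -2 0 0 0" --pt "0 0 -2 0 0 0" --pt "0 0 -2 0 0 0" --pt "0 0 -1 0 0 0" --pt "0 0 0 0 0 0"

```text
clock: 24.98
position: [0.6385, -0.1102, 0.1282]
eef_rot: [-0.194, 3.135, 0.001]
force: [0.3, -0.2, -4.0]
gripper_width: 0.311
finger_force: 58.6
```

```bash
python3 -c "
from h import *
p=get_image('scene');save(p,'s7.png');s=p['frame'][100:260,260:420,::-1];cv2.imwrite('pics/s7c.png',cv2.resize(s,(600,600),interpolation=cv2.INTER_CUBIC))
plan(.6172,-.2316,.128,ba)"
```

```text
t 25.02 pos [ 0.638  -0.1102  0.1274] turn [ 0. -0. -0.] shift_cm [  3.57 -11.79  -0.06] w 0.321 ff 58.6 F [-0.4  0.1 -4. ]
```

View pics/s7c.png

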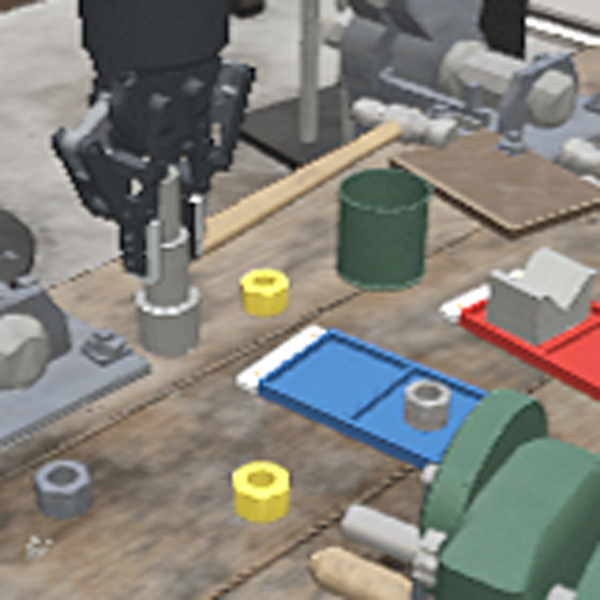

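The shaft hangs upright in the gripper, and the pale nut and V-block sit flat in their bays. I'll place the shaft.

>>> arm_command --pt "0.5 -1.8 0 0 0 0" --pt "0.9 -3 0 0 0 0" --pt "0.9 -3 0 0 0 0" --pt "0.8 -2.5 0 0 0 0" --pt "0.45 -1.5 0 0 0 0" --pt "0 0 2 0 0 0" --pt "0 0 2 0 0 0" --pt "0 0 1.5 0 0 0" --pt "0 0 0.8 0 0 0" --pt "0 0 0 0 0 0"

```text
clock: 26.28
position: [0.6177, -0.2318, 0.0643]
eef_rot: [0.195, -3.135, -0.0]
force: [-0.4, -0.2, -4.3]
gripper_width: 0.315
finger_force: 58.6
```

```bash
python3 -c "
from h import *
plan(.6172,-.2316,.0545,ba)"
```

```text
t 26.27 pos [ 0.6177 -0.2318  0.0643] turn [ 0.  -0.1 -0. ] shift_cm [0.04 0.02 0.98] w 0.315 ff 58.6 F [-0.4 -0.2 -4.3]
```

>>> arm_command --pt "0 0 0.5 0 0 0" --pt "0 0 0.3 0 0 0" --pt "0 0 0.1 0 0 0" --pt "0 0 0.05 0 0 0" --pt "0 0 0 0 0 0"

```text
clock: 26.9
position: [0.6179, -0.2319, 0.0554]
eef_rot: [-0.195, 3.135, -0.0]
force: [0.4, 0.2, -4.3]
gripper_width: 0.316
finger_force: 58.7
```

>>> arm_command --pt "0 0 0.1 0 0 0" --pt "0 0 0.05 0 0 0" --pt "0 0 0 0 0 0"

```text
clock: 27.28
position: [0.6182, -0.2319, 0.0544]
eef_rot: [-0.195, 3.135, -0.001]
force: [-1.2, 0.1, 1.5]
gripper_width: 0.314
finger_force: 59.0
```

>>> arm_command --pt "0 0 0 0 0 0" --pt "0 0 0 0 0 0" --pt "0 0 0 0 0 0" --pt "0 0 0 0 0 0" --pt "0 0 -1 0 0 0" --pt "0 0 -3 0 0 0" --pt "0 0 -4 0 0 0" --pt "0 0 -4 0 0 0" --pt "0 0 -4 0 0 0" --pt "0 0 -2 0 0 0" --fingers 6

```text
clock: 28.52
position: [0.6186, -0.2321, 0.2376]
eef_rot: [-0.195, 3.131, -0.002]
force: [0.3, 0.1, 0.3]
gripper_width: 0.703
finger_force: 0.0
```

```bash
python3 -c "
from h import *
plan(.645,-.035,.22,0)"
```

```text
t 28.52 pos [ 0.6186 -0.2321  0.2376] turn [-0.1  0.2  7.1] shift_cm [-2.64 19.71  1.76] w 0.703 ff 0.0 F [0.3 0.1 0.3]
```

>>> arm_command --pt "0 0 0 0 0 7.1" --pt "-0.4 3 0 0 0 0" --pt "-0.5 4 0 0 0 0" --pt "-0.5 4 0 0 0 0" --pt "-0.5 4 0 0 0 0" --pt "-0.4 3 1 0 0 0" --pt "-0.3 1.7 2 0 0 0" --pt "0 0 3 0 0 0" --pt "0 0 2 0 0 0" --pt "0 0 0 0 0 0"

```text
clock: 29.78
position: [0.6429, -0.0349, 0.1529]
eef_rot: [0.0, -3.139, 0.001]
force: [-0.5, -0.2, -0.1]
gripper_width: 0.704
finger_force: 0.0
```

```bash
python3 w.py w8 dark_nut .02; python3 -c "
from h import *
import pickle
p=pickle.load(open('last.pkl','rb'));plan(.645,-.035,.006,0)
u,v=w2pix(p,[.645,-.035,.02]).astype(int);print(u,v)
a=p['frame'][v-45:v+45,u-60:u+60,::-1];cv2.imwrite('pics/w8c.png',cv2.resize(a,(800,600),interpolation=cv2.INTER_CUBIC))"
```

```text
pos [ 0.6438 -0.035   0.1542] cam [ 0.5661 -0.0349  0.2953]
0.86 318 192 [ 0.6431 -0.0349  0.02  ]
0.63 226 110 [ 0.5662 -0.1182  0.02  ]
t 29.88 pos [ 0.6443 -0.0349  0.155 ] turn [-0.   0.1  0. ] shift_cm [-0.07 -0.01 14.9 ] w 0.705 ff 0.0 F [-0.2  0.3  0.1]
317 193
```

View pics/w8c.png

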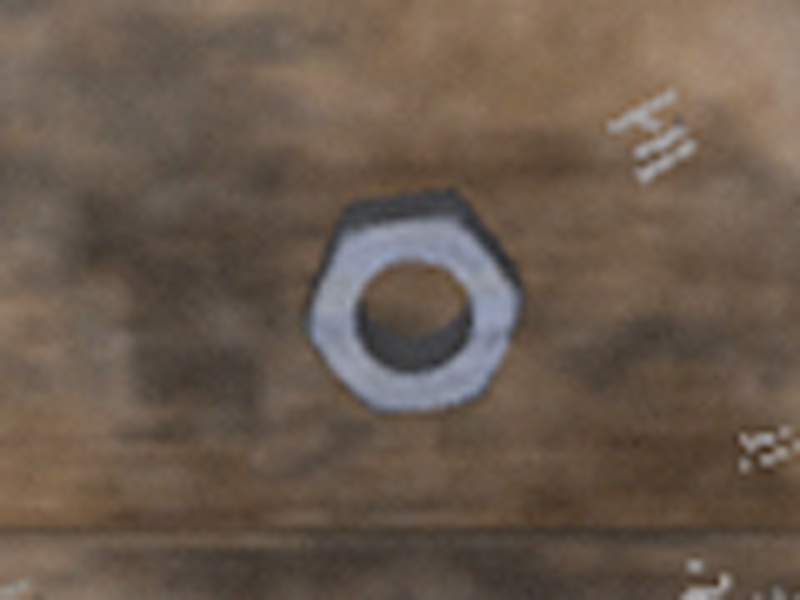

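The dark nut's top centre is at px (319.1,195.2) with yaw about +5°, so I'll grip at tool yaw −25°.

```bash
python3 -c "
from h import *
import pickle
p=pickle.load(open('last.pkl','rb'));c=pix2w(p,319.1,195.2,.02);print(c)
plan(c[0],c[1],.006,np.radians(-25))"
```

```text
[ 0.6469 -0.0337  0.02  ]
t 29.88 pos [ 0.6443 -0.0349  0.155 ] turn [ 0.   0.1 25. ] shift_cm [-0.18  0.22 14.9 ] w 0.705 ff 0.0 F [-0.2  0.3  0.1]
```

>>> arm_command --pt "0 0 0 0 0 8.5" --pt "0 0 0 0 0 8.5" --pt "0 0 0 0 0 8" --pt "-0.15 0.2 3 0 0 0" --pt "0 0 4 0 0 0" --pt "0 0 3 0 0 0" --pt "0 0 2.5 0 0 0" --pt "0 0 1.5 0 0 0" --pt "0 0 0.9 0 0 0" --pt "0 0 0 0 0 0"

```text
clock: 31.12
position: [0.6462, -0.0337, 0.005]
eef_rot: [0.68, 3.067, -0.0]
force: [0.4, -0.0, -0.7]
gripper_width: 0.701
finger_force: 0.0
```

>>> arm_command --pt "0 0 0 0 0 0" --pt "0 0 0 0 0 0" --pt "0 0 0 0 0 0" --pt "0 0 0 0 0 0" --pt "0 0 0 0 0 0" --pt "0 0 0 0 0 0" --pt "0 0 0 0 0 0" --fingers 1.5

```text
clock: 32.0
position: [0.6469, -0.0335, 0.0061]
eef_rot: [0.679, 3.065, 0.001]
force: [-1.3, 0.7, 6.9]
gripper_width: 0.326
finger_force: 59.9
```

>>> arm_command --pt "0 0 -1 0 0 0" --pt "0 0 -3 0 0 0" --pt "0 0 -4 0 0 0" --pt "0 0 -4 0 0 0" --pt "0 0 -4 0 0 0" --pt "0 0 -4 0 0 0" --pt "0 0 -2 0 0 0" --pt "0 0 0 0 0 0"

```text
clock: 33.0
position: [0.6467, -0.0336, 0.2272]
eef_rot: [0.679, 3.064, 0.002]
force: [-0.8, 0.1, -2.3]
gripper_width: 0.326
finger_force: 59.3
```

```bash
python3 -c "
from h import *
b=bay(RED,ra,-.066);print(b)
plan(b[0],b[1],.225,ra)"
```

```text
[ 0.4424 -0.3722]
t 33.0 pos [ 0.6467 -0.0336  0.2272] turn [  0.1   0.2 -21.1] shift_cm [ 18.09 -35.17   0.22] w 0.326 ff 59.3 F [-0.8  0.1 -2.3]
```

>>> arm_command --pt "0 0 0 0 0 -7" --pt "0 0 0 0 0 -7" --pt "0 0 0 0 0 -7.1" --pt "0.9 -1.7 0 0 0 0" --pt "1.8 -3.5 0 0 0 0" --pt "1.8 -3.5 0 0 0 0" --pt "1.8 -3.5 0 0 0 0" --pt "1.8 -3.5 0 0 0 0" --pt "1.8 -3.5 0 0 0 0" --pt "1.8 -3.5 0 0 0 0"

```text
clock: 34.25
position: [0.5119, -0.2535, 0.2242]
eef_rot: [-0.111, -3.139, -0.001]
force: [0.1, -0.4, -0.1]
gripper_width: 0.331
finger_force: 59.3
```

>>> arm_command --pt "1.8 -3.5 0 0 0 0" --pt "1.8 -3.5 0 0 0 0" --pt "1.8 -3.5 0 0 0 0" --pt "1 -2 0 0 0 0" --pt "0 0 3 0 0 0" --pt "0 0 4 0 0 0" --pt "0 0 4 0 0 0" --pt "0 0 3 0 0 0" --pt "0 0 0 0 0 0"

```text
clock: 35.38
position: [0.4387, -0.3719, 0.0822]
eef_rot: [-0.111, -3.134, -0.004]
force: [-0.3, -0.0, -0.9]
gripper_width: 0.33
finger_force: 59.3
```

```bash
python3 -c "
from h import *
plan(.4424,-.3722,.0115,ra)"
```

```text
t 35.38 pos [ 0.4387 -0.3719  0.0822] turn [ 0.1 -0.3 -0.2] shift_cm [-0.37 -0.01  7.07] w 0.33 ff 59.3 F [-0.3 -0.  -0.9]
```

>>> arm_command --pt "-0.15 0 2 0 0 0" --pt "0 0 2 0 0 0" --pt "0 0 1.5 0 0 0" --pt "0 0 0.8 0 0 0" --pt "0 0 0 0 0 0" --pt "0 0 0 0 0 0"

```text
clock: 36.12
position: [0.4435, -0.3729, 0.0225]
eef_rot: [0.107, 3.139, -0.001]
force: [-0.0, 0.2, 0.3]
gripper_width: 0.328
finger_force: 59.3
```

```bash
python3 -c "
from h import *
plan(.4424,-.3722,.0115,ra)"
```

```text
t 36.12 pos [ 0.4435 -0.3729  0.0225] turn [-0.   0.1 -0. ] shift_cm [0.11 0.06 1.1 ] w 0.328 ff 59.3 F [-0.   0.2  0.3]
```

>>> arm_command --pt "0.1 0.05 0.5 0 0 0" --pt "0 0 0.4 0 0 0" --pt "0 0 0.2 0 0 0" --pt "0 0 0 0 0 0"

```text
clock: 36.62
position: [0.4418, -0.372, 0.0111]
eef_rot: [-0.106, -3.139, -0.0]
force: [-2.2, 1.4, 3.6]
gripper_width: 0.323
finger_force: 59.9
```

>>> arm_command --pt "0 0 0 0 0 0" --pt "0 0 0 0 0 0" --pt "0 0 0 0 0 0" --pt "0 0 -1 0 0 0" --pt "0 0 -3 0 0 0" --pt "0 0 -4 0 0 0" --pt "0 0 -5 0 0 0" --pt "0 0 -5 0 0 0" --pt "0 0 -4 0 0 0" --pt "0 0 0 0 0 0" --fingers 4.2

```text
clock: 37.88
position: [0.4436, -0.373, 0.2356]
eef_rot: [0.106, 3.133, -0.005]
force: [0.1, 0.5, -0.9]
gripper_width: 0.489
finger_force: 0.0
```

```bash
python3 -c "
from h import *
plan(.655,.063,.235,0)"
```

```text
t 37.88 pos [ 0.4436 -0.373   0.2356] turn [-0.2  0.4 -3.9] shift_cm [-21.14  43.6    0.06] w 0.489 ff 0.0 F [ 0.1  0.5 -0.9]
```

>>> arm_command --pt "0 0 0 0 0 -3.9" --pt "-1.1 2.3 0 0 0 0" --pt "-1.8 3.7 0 0 0 0" --pt "-1.8 3.7 0 0 0 0" --pt "-1.8 3.7 0 0 0 0" --pt "-1.8 3.7 0 0 0 0" --pt "-1.8 3.7 0 0 0 0" --pt "-1.8 3.7 0 0 0 0" --pt "-1.8 3.7 0 0 0 0" --pt "-1.8 3.7 0 0 0 0" --fingers 6

```text
clock: 39.12
position: [0.5971, -0.0518, 0.2306]
eef_rot: [0.0, -3.141, 0.0]
force: [0.4, -0.2, 0.6]
gripper_width: 0.706
finger_force: 0.0
```

>>> arm_command --pt "-1.8 3.7 0 0 0 0" --pt "-1.8 3.7 0 0 0 0" --pt "-1.4 2.9 0 0 0 0" --pt "-0.6 1.2 0 0 0 0" --pt "0 0 0 0 0 0" --pt "0 0 0 0 0 0"

```text
clock: 39.88
position: [0.6526, 0.0611, 0.2308]
eef_rot: [-0.001, -3.141, 0.0]
force: [-0.2, 0.3, -0.8]
gripper_width: 0.703
finger_force: 0.0
```

```bash
python3 w.py w9 bolt .045; python3 -c "
from h import *
import pickle
p=pickle.load(open('last.pkl','rb'));plan(.655,.063,.038,0)
u,v=w2pix(p,[.655,.063,.05]).astype(int);print(u,v)
a=p['frame'][v-45:v+45,u-60:u+60,::-1];cv2.imwrite('pics/w9c.png',cv2.resize(a,(800,600),interpolation=cv2.INTER_CUBIC))"
```

```text
pos [0.6526 0.0609 0.231 ] cam [0.5755 0.0611 0.3731]
0.61 322 184 [0.6589 0.0664 0.045 ]
t 39.98 pos [0.6527 0.0609 0.2311] turn [ 0.   0.  -0.1] shift_cm [-0.23  0.21 19.31] w 0.703 ff 0.0 F [-0.3 -0.7 -0.2]
319 181
```

View pics/w9c.png

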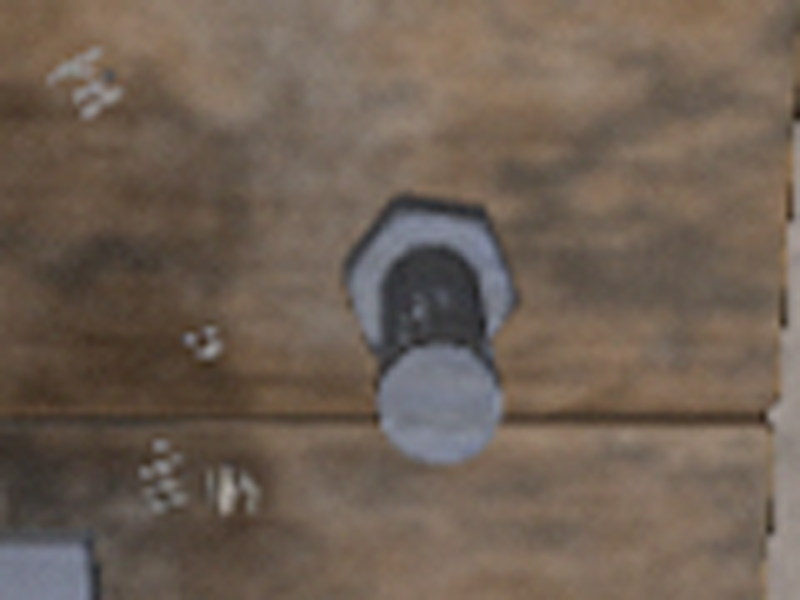

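The bolt tip is at px (325,196.5) and its head at (323.8,178).

```bash
python3 -c "
from h import *
import pickle
p=pickle.load(open('last.pkl','rb'));a=pix2w(p,325,196.45,.093);b=pix2w(p,323.8,178,.02);print(a,b)
c=(a+b)/2;plan(c[0],c[1],.038,0)"
```

```text
[0.6598 0.0684 0.093 ] [0.6575 0.0686 0.02  ]
t 39.98 pos [0.6527 0.0609 0.2311] turn [ 0.   0.  -0.1] shift_cm [-0.6   0.75 19.31] w 0.703 ff 0.0 F [-0.3 -0.7 -0.2]
```

>>> arm_command --pt "-0.6 0.75 0 0 0 0" --pt "0 0 3 0 0 0" --pt "0 0 4 0 0 0" --pt "0 0 4 0 0 0" --pt "0 0 3 0 0 0" --pt "0 0 2.8 0 0 0" --pt "0 0 1.5 0 0 0" --pt "0 0 1 0 0 0" --pt "0 0 0 0 0 0"

```text
clock: 41.1
position: [0.6591, 0.0694, 0.0377]
eef_rot: [0.0, -3.141, 0.0]
force: [-0.3, -0.7, 0.6]
gripper_width: 0.704
finger_force: 0.0
```

>>> arm_command --pt "0 0 0 0 0 0" --pt "0 0 0 0 0 0" --pt "0 0 0 0 0 0" --pt "0 0 0 0 0 0" --pt "0 0 0 0 0 0" --pt "0 0 0 0 0 0" --pt "0 0 0 0 0 0" --fingers 0.6

```text
clock: 41.98
position: [0.6597, 0.0695, 0.0391]
eef_rot: [-0.001, 3.14, 0.001]
force: [-1.4, -1.1, 6.5]
gripper_width: 0.296
finger_force: 58.4
```

>>> arm_command --pt "0 0 -1 0 0 0" --pt "0 0 -3 0 0 0" --pt "0 0 -4 0 0 0" --pt "0 0 -4 0 0 0" --pt "0 0 -4 0 0 0" --pt "0 0 -3 0 0 0" --pt "0 0 0 0 0 0"

```text
clock: 42.85
position: [0.6601, 0.0698, 0.2311]
eef_rot: [-0.0, 3.137, 0.003]
force: [0.4, 0.2, -3.0]
gripper_width: 0.296
finger_force: 58.7
```

```bash
python3 -c "
from h import *
plan(RED[0],RED[1],.225,ra)"
```

```text
t 42.85 pos [0.6601 0.0698 0.2311] turn [0.1 0.3 3.9] shift_cm [ 12.13 -45.58   0.61] w 0.296 ff 58.7 F [ 0.4  0.2 -3. ]
```

>>> arm_command --pt "0 0 0 0 0 3.9" --pt "0.5 -2 0 0 0 0" --pt "1 -3.7 0 0 0 0" --pt "1 -3.7 0 0 0 0" --pt "1 -3.7 0 0 0 0" --pt "1 -3.7 0 0 0 0" --pt "1 -3.7 0 0 0 0" --pt "1 -3.7 0 0 0 0" --pt "1 -3.7 0 0 0 0" --pt "1 -3.7 0 0 0 0"

```text
clock: 44.1
position: [0.551, -0.2416, 0.2269]
eef_rot: [-0.106, -3.138, -0.001]
force: [0.8, -0.4, -2.4]
gripper_width: 0.293
finger_force: 58.8
```

>>> arm_command --pt "1 -3.7 0 0 0 0" --pt "1 -3.7 0 0 0 0" --pt "1 -3.7 0 0 0 0" --pt "0.5 -2 0 0 0 0" --pt "0.1 -0.8 2 0 0 0" --pt "0 0 4 0 0 0" --pt "0 0 3 0 0 0" --pt "0 0 2 0 0 0" --pt "0 0 0 0 0 0" --pt "0 0 0 0 0 0"

```text
clock: 45.35
position: [0.5077, -0.3765, 0.1186]
eef_rot: [0.106, 3.139, -0.001]
force: [-0.2, -0.3, -2.0]
gripper_width: 0.299
finger_force: 58.8
```

```bash
python3 -c "
from h import *
plan(RED[0],RED[1],.0445,ra)
p=get_image('wrist');save(p,'w10.png')"
```

```text
t 45.35 pos [ 0.5077 -0.3765  0.1186] turn [-0.  0.  0.] shift_cm [-0.05 -0.01  7.41] w 0.299 ff 58.8 F [-0.2 -0.3 -2. ]
```

View pics/w10.png

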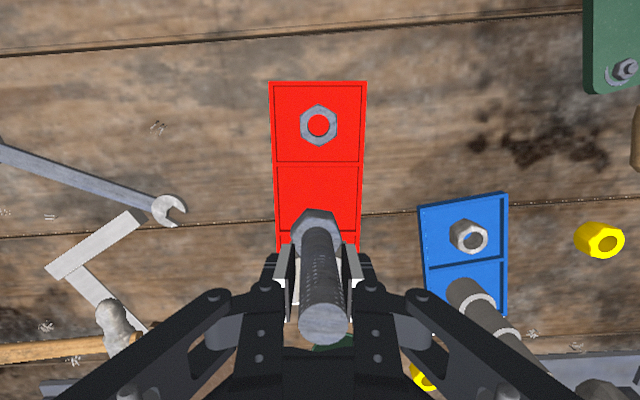

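The bolt hangs upright over the middle bay. The dark nut is centred in bay 3 at (318,125), and the pale nut and shaft are in the blue tray. I'll lower the bolt.

>>> arm_command --pt "0 0 2 0 0 0" --pt "0 0 2 0 0 0" --pt "0 0 1.5 0 0 0" --pt "0 0 1 0 0 0" --pt "0 0 0.5 0 0 0" --pt "0 0 0.2 0 0 0" --pt "0 0 0 0 0 0" --pt "0 0 0 0 0 0"

```text
clock: 46.4
position: [0.5076, -0.3764, 0.0462]
eef_rot: [0.107, 3.139, -0.0]
force: [-0.1, -0.2, -2.1]
gripper_width: 0.296
finger_force: 58.8
```

>>> arm_command --pt "0 0 0.1 0 0 0" --pt "0 0 0.1 0 0 0" --pt "0 0 0 0 0 0"

```text
clock: 46.78
position: [0.5077, -0.3764, 0.0443]
eef_rot: [0.106, 3.139, -0.001]
force: [-1.2, 0.4, 1.4]
gripper_width: 0.296
finger_force: 59.1
```

>>> arm_command --pt "0 0 0 0 0 0" --pt "0 0 0 0 0 0" --pt "0 0 0 0 0 0" --pt "0 0 0 0 0 0" --pt "0 0 -1 0 0 0" --pt "0 0 -3 0 0 0" --pt "0 0 -4 0 0 0" --pt "0 0 -4 0 0 0" --pt "0 0 -4 0 0 0" --pt "0 0 -3 0 0 0" --fingers 6

```text
clock: 48.02
position: [0.5076, -0.3765, 0.2368]
eef_rot: [0.106, 3.137, -0.002]
force: [-0.1, -0.1, 0.5]
gripper_width: 0.703
finger_force: 0.0
```

>>> arm_command --pt "3 0 -3 0 0 0" --pt "3 3 -2 0 0 0" --pt "0 5 -2 0 0 0" --pt "0 5 0 0 0 0" --pt "0 5 0 0 0 0" --pt "0 4 0 0 0 0" --pt "0 2 0 0 0 0" --pt "0 0 0 0 0 0"

```text
clock: 49.02
position: [0.4638, -0.1317, 0.3048]
eef_rot: [0.103, 3.138, 0.0]
force: [0.8, 0.6, -0.1]
gripper_width: 0.703
finger_force: 0.0
```

```bash
python3 -c "
from h import *
plan(RED[0],RED[1],.2,ra)
p=get_image('scene');q=get_image('top')
a=cv2.resize(p['frame'][120:270,280:480,::-1],(800,600),interpolation=cv2.INTER_CUBIC)
b=cv2.resize(q['frame'][160:310,320:480,::-1],(640,600),interpolation=cv2.INTER_CUBIC)
cv2.imwrite('pics/end.png',cv2.resize(np.hstack([a[:,200:],b]),(800,388)))"
```

```text
t 49.02 pos [ 0.4638 -0.1317  0.3048] turn [0.  0.1 0.1] shift_cm [ -6.09 -24.14  10.48] w 0.703 ff 0.0 F [ 0.8  0.6 -0.1]
```

View pics/end.png

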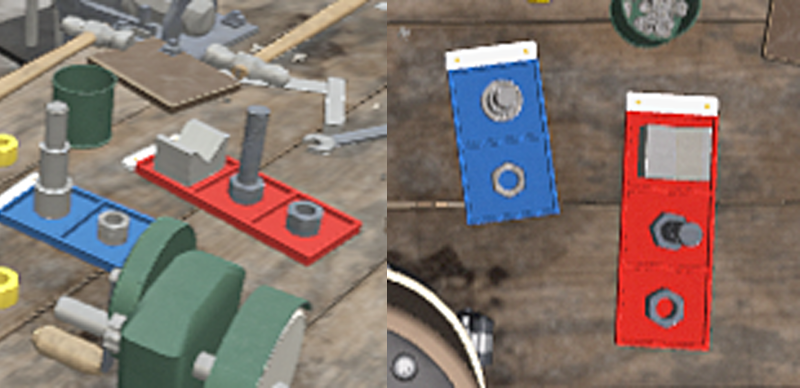

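All five parts are upright or flat, near the middle of their bays, and the arm is clear. I'm handing the job in.

```bash
python3 -c "
from plant import *
print(close_job())"
```

```text
the job is handed in; nothing more can be done
None
```

I placed all five parts in their named bays, checked them upright or flat and near centre in the final camera views, and handed the job in at about 49 s with the arm clear; the tin, block and punch were never touched, and no verdict was returned.

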